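# Power up the titrator and prime it

## Robot

A 6-joint arm with a two-finger parallel gripper is mounted at the origin on the work surface. World frame = base frame: x ahead of the robot, y to its left, z up, the work surface at z = 0. Lengths are in m, angles in rad, forces in N, time in s.
With the tool pointing down it reaches from about 0.375 to 0.9 m from the base axis. Payload 3.1 kg.
Tool frame: the origin (TCP) lies midway between the tips of the shut fingers; the grasp point (between the pads) lies 19 mm behind it; x points along the fingers, y is the direction in which the jaws open and shut, and the axes are right-handed (so a half turn about x gives the same grasp; the last joint's range is limited). The gripper opens to 87 mm and grips with 3 to 60 N. Pads are 19 mm wide; open, the fingers measure 117 mm over their backs; the gripper's body (75 mm by 190 mm) begins 51 mm behind the grasp point.
Start: joints at [-1.454, 0.527, 1.433, -0, 1.181, -0.178], TCP at [0.182, -0.598, 0.223] pointing down, gripper open.
Joint ranges: [-3.08, 3.08], [-0.75, 2.2], [0.22, 2.44], [-1.43, 4.57], [0, 2.65], [-2.85, 2.85]. Speed limits (rad/s): [2.79, 2.79, 3.14, 3.14, 3.14, 3.14].

## Interface

Orientations are given as a unit quaternion [x, y, z, w].
In Python, from plant import ctrl gives the robot as it stands. The module is installed in compiled form; this text tells all that it offers.
- The arm moves only by the tool servo_tool, never from a script. Its argument "increments" is a list of rows, each an object of numbers: "x", "y", "z": the shift along the world's x, y, z in mm; "roll": the turn about the world's z in rad; "claw": the finger opening in mm, from 0 to 87. A call has 1 to 5 rows; each row shifts and turns the commanded pose from where the row before left it; what a row does not reach is not made up. A row lasts 1/12 s, in which the tool goes at most 41.7 mm and 7.16 degrees, less where a joint would pass 70% of its speed; a pose out of reach is approached as far as the arm can. A call is refused whole if a number of a shift passes 41.7 or a number of a turn 0.125, either way. A call with a gripper value outside its range is refused whole. The fingers move at their own pace and stop on an object; "squeeze" is the grip in N (left out, the last holds). Time passes only in rows, so rows that do not move let the fingers close. It gives the time, the measured TCP pose, the force and the opening at its end, in the units of the state.
- ctrl.state(): the state, without advancing time (a new reading comes with each control period).
- ctrl.get_image(name): name is "scene" or "top" or "wrist"; returns a dict with "frame" (480x640x3 uint8, red, green, blue), "camera_matrix" (3x3 intrinsics, pixels), "R" (3x3) and "t" (3): a world point X has camera coordinates R X + t. Camera axes: x right, y down, z forward; pixel columns grow to the right and rows downward; lengths in m; the calibration is good to about 2 mm. A picture is of the moment at which its call begins. There is no depth.
- ctrl.close_job(): hands the job in, once; it reports no verdict.
The state is a dict: "clock": time; "joint_pos": joint angles; "qvel": joint speeds; "tau": joint torques, N m; "eef_pos": TCP position; "tcp_rot": TCP orientation; "force": force on the tool from outside, world axes, zero at the start; "torque": the same for the moment, N m; "opening": finger opening in m.
Only numpy, scipy, OpenCV 4.12 (cv2) and the standard library are available. Lean on these libraries where they do the work, as an engineer would, in place of code of your own. Each camera call takes 0.05 s, during which the arm holds its last target.

## Task

Power up and prime the titrator with closed fingertips, only by pressing: first push down the raised end of the rocker on the grey power box so that it tips fully over; then press the round key on the titrator fully down (it latches and stays down); then press the long bar key fully down, hold it there for at least a full second, let it spring back and draw clear. Leave the square key alone, do not lift or shove the power box, and do not disturb the canister, beaker or cup.

Things in the scene. Friction and masses are not known exactly. Their poses are not given: they have to be found in the camera images.
- titrator: The titrator: a cream cabinet 200 mm deep (x) by 260 mm wide (y) by 85 mm high, fixed to the bench. Origin at the centre of its underside, z up, its front faces -x. The three keys stand in a row across its deck, 18 mm to the front of its centre.
- round_key_top (a point): The round key, 30 mm across. Origin at the middle of its top face; z points up, x runs along the titrator's depth (away from its front). Plain grey plastic, standing 12 mm proud of its black base plate (86 x 52 mm, 4 mm thick), in one of three places in a row, 78 mm apart, on the titrator's deck; which key sits in which place changes. 
- round_key (a joint): Travel of the round key in m: 0 up, 0.007 fully down. It moves straight down against about 3 N and stays where it is left (no spring).
- bar_key_top (a point): The long bar key, 68 mm (along x) by 22 mm. Origin at the middle of its top face; z points up, x runs along the titrator's depth (away from its front). Plain grey plastic, standing 12 mm proud of its black base plate (86 x 52 mm, 4 mm thick), in one of three places in a row, 78 mm apart, on the titrator's deck; which key sits in which place changes. 
- bar_key (a joint): Travel of the bar key in m: 0 up, 0.007 fully down. A spring key: 1.2 N to start it, 5.4 N fully down; it springs back when let go.
- square_key_top (a point): The square key, 26 x 26 mm (the cancel key, to be left alone). Origin at the middle of its top face; z points up, x runs along the titrator's depth (away from its front). Plain grey plastic, standing 12 mm proud of its black base plate (86 x 52 mm, 4 mm thick), in one of three places in a row, 78 mm apart, on the titrator's deck; which key sits in which place changes. 
- square_key (a joint): Travel of the square key in m: 0 up, 0.007 fully down; a spring key like the bar key.
- power_box: The power box: a loose grey box 110 mm (x) by 70 mm (y) by 45 mm high, 0.7 to 1 kg, standing on the bench. Origin at the centre of its underside, z up. A grey rocker switch lies on the middle of its top inside a black rim 7 mm high (68 x 42 mm outside).
- rocker_raised_end (a point): The place to press on the rocker: on the upper face of the end that starts raised (towards +x of the power box), 20 mm from the pivot and about 65 mm above the bench while raised, about 59 mm once tipped over. The point moves and turns with the rocker. The rocker is a V-shaped paddle 57 mm long (along the box's x) by 32 mm wide, of two flat halves, pivoted at the box's centre 54 mm above the bench.
- rocker (a joint): Angle of the rocker in rad: 0 off (it starts between 0 and 0.05; +x end raised by 0.3 rad, -x end level), 0.3 fully tipped over, on (+x end level). It needs about 3 N at the place to press and stays where it is left.
- canister: Bystander: steel canister with a lid, 68 mm across, 76 mm high. Origin at the centre of its underside.
- beaker: Bystander: clear plastic beaker with a handle (at its +y), 68 mm across, 85 mm high. Origin at the centre of its underside.
- cup: Bystander: white plastic cup, 72 mm across, 75 mm high. Origin at the centre of its underside.
Things that resemble listed ones, but are neither listed nor needed, are in the scene too. What is shaped like the power_box but blue or pink is not meant.

How it is judged:
On the way, in this order (a step that is already met when the one before it is completed fails the run):
1. the rocker is tipped over to on (above 0.26 of 0.3 rad) (value of joint rocker above 0.26 rad), for 0.1 s.
2. the round key is pressed down (more than 5.5 of 7 mm) with the rocker on (value of joint round_key above 0.0055 m and value of joint rocker above 0.26 rad), for 0.1 s.
3. the bar key is held down (more than 5 of 7 mm) for a second (0.9 s counts), by the fingers, with the round key down (all of step 2 and value of joint bar_key above 0.005 m and contact force between the fingers and bar_key above 0.5 N), for 0.9 s.
At the end, for the whole second after the job is handed in: The rocker is tipped over (above 0.26 rad), the round key is down (more than 5.5 mm), the bar key and the square key are up (within 1.5 mm), the power box stands within 25 mm of its place and the bystanders within 20 mm of theirs (all of step 2 and value of joint each of bar_key, square_key below 0.0015 m and distance of power_box from where it was at the start of the episode below 0.025 m and height (world z) of power_box below 0.008 m and linear speed of power_box below 0.02 m/s and distance of each of canister, beaker, cup from where it was at the start of the episode below 0.02 m); the robot touches nothing.
It fails at once if the square key is pressed by more than 2.5 mm (value of joint square_key above 0.0025 m).
It fails at once if the round key is pressed (more than 3 mm) while the power is off (value of joint round_key above 0.003 m and value of joint rocker below 0.2 rad).
It fails at once if the bar key is pressed (more than 3 mm) before the round key is down or while the power is off (value of joint bar_key above 0.003 m and (value of joint round_key below 0.004 m or value of joint rocker below 0.2 rad)).
It fails at once if the power box is lifted, tipped or shoved (more than 25 mm) (distance of power_box from where it was at the start of the episode above 0.025 m or height (world z) of power_box above 0.012 m or angle between power_box's own z axis and vertical above 0.15 rad).
It fails at once if the canister, beaker or cup is shoved or lifted (more than 20 mm) or tipped (distance of any of canister, beaker, cup from where it was at the start of the episode above 0.02 m or angle between any of canister, beaker, cup's own z axis and vertical above 0.3 rad).
It also fails if it takes over 48 s, if anything falls off the work surface, if the arm or the gripper's body presses on something with over 40 N, if the wrist force passes 120 N, or if a joint passes its speed limit or range.

## Working session

There is one attempt and no reset: what is moved stays moved. The work goes in short steps, Python scripts to look and compute and a tool call to move; the robot and the scene stay as the last step left them, time stands still between calls to the robot, and variables do not carry over. Pictures are saved under pics/ and viewed, and the job is handed in when it is done.

Besides the shell and the picture viewer there is one more tool, called after "Call:" as name(argument=value, ...), one argument or row to a line, values as JSON. servo_tool: Moves the arm, as the interface text tells. Its arguments: {"type":"object","properties":{"increments":{"type":"array"},"squeeze":{"type":"number"}},"required":["increments"]}

```bash
mkdir -p pics
python3 - <<'E'
from plant import ctrl
import cv2,pickle
for n in ["scene","top","wrist"]:
    d=ctrl.get_image(n); cv2.imwrite(f"pics/{n}0.png",d["frame"][:,:,::-1]); pickle.dump(d,open(f"{n}0.pkl","wb"))
s=ctrl.state(); print(s)
E
```

```text
{'clock': 0.15, 'joint_pos': array([-1.45351387e+00,  5.28263509e-01,  1.43360745e+00,  3.17845118e-06,
        1.18139408e+00, -1.78486470e-01]), 'qvel': array([-8.68651372e-05, -3.67964683e-03, -5.35891702e-03,  1.73382014e-03,
        3.04516827e-04,  1.24619016e-03]), 'tau': array([ 6.24149743e-04, -4.40429771e+01, -1.76842135e+01,  6.33592810e-02,
        5.52171317e-02, -9.49717514e-05]), 'eef_pos': array([ 0.18214274, -0.59728505,  0.22178991]), 'tcp_rot': array([ 0.69940766,  0.10477988, -0.6993694 ,  0.10359794]), 'force': array([ 0.50897504, -0.03638845,  0.78173921]), 'torque': array([ 0.0041459 , -0.02293163,  0.01753859]), 'opening': 0.08705099215128581}
```

View pics/scene0.png

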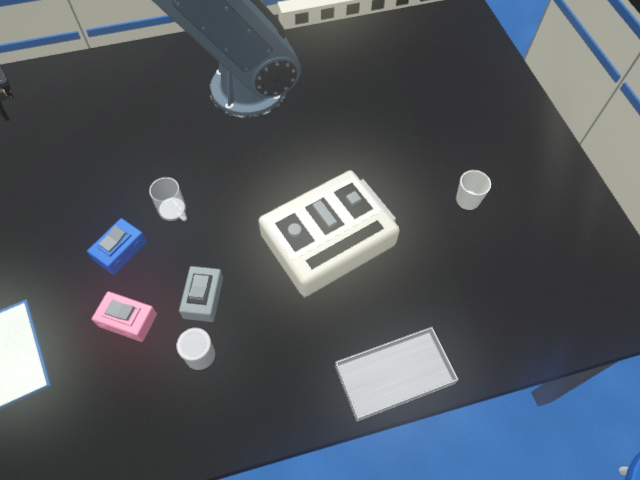

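View pics/top0.png

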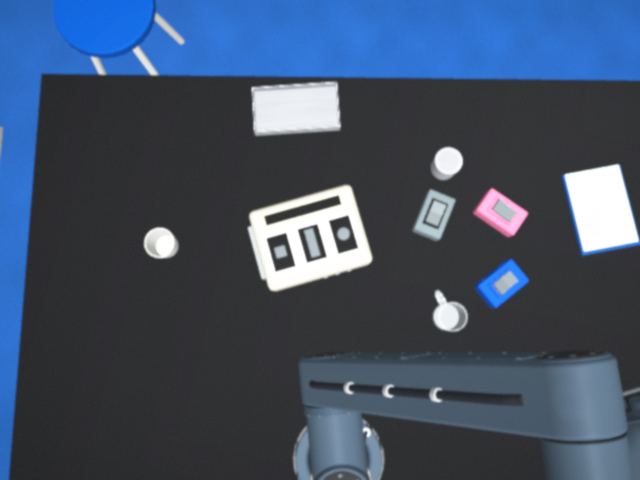

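View pics/wrist0.png

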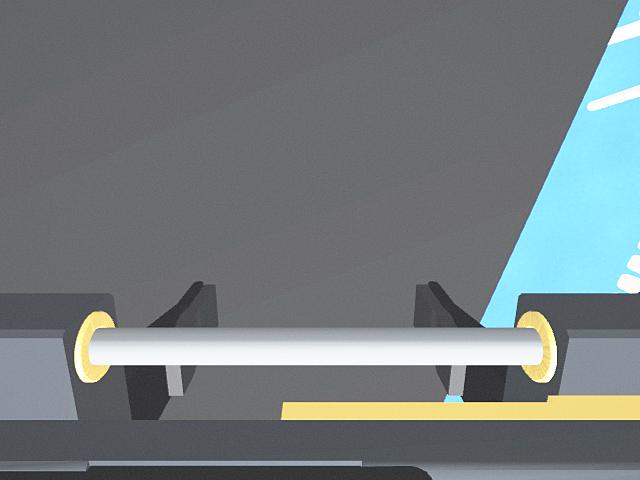

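Candidates for the power box are grey at top (435,214) / scene (201,293), pink at top (501,212) and blue at top (502,283). I choose the grey one. The keys in the top view are round (344,234), bar (311,243) and square (281,252). Next I check these in close crops.

Run:
```python
import cv2,numpy as np
t=cv2.imread("pics/top0.png"); s=cv2.imread("pics/scene0.png")
a=cv2.resize(t[180:250,400:470],(400,400),interpolation=cv2.INTER_CUBIC)
b=cv2.resize(s[258:328,165:235],(400,400),interpolation=cv2.INTER_CUBIC)
c=cv2.resize(t[180:300,240:380],(800,686),interpolation=cv2.INTER_CUBIC)[:600]
cv2.imwrite("pics/c1.png",np.hstack([a,b])); cv2.imwrite("pics/c2.png",c)
```

```text
(no output)
```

View pics/c1.png

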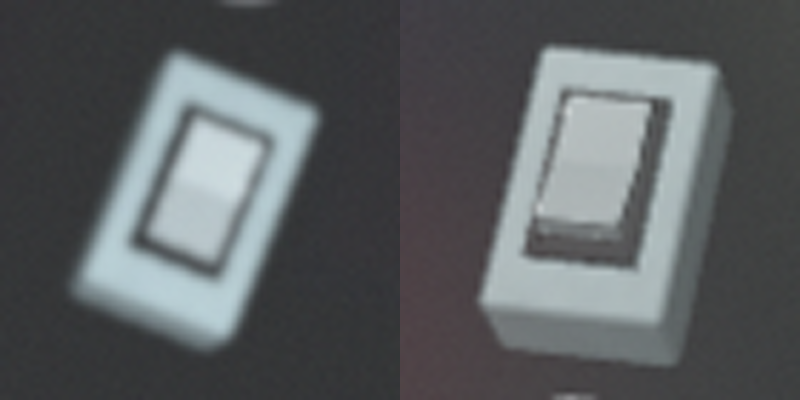

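View pics/c2.png

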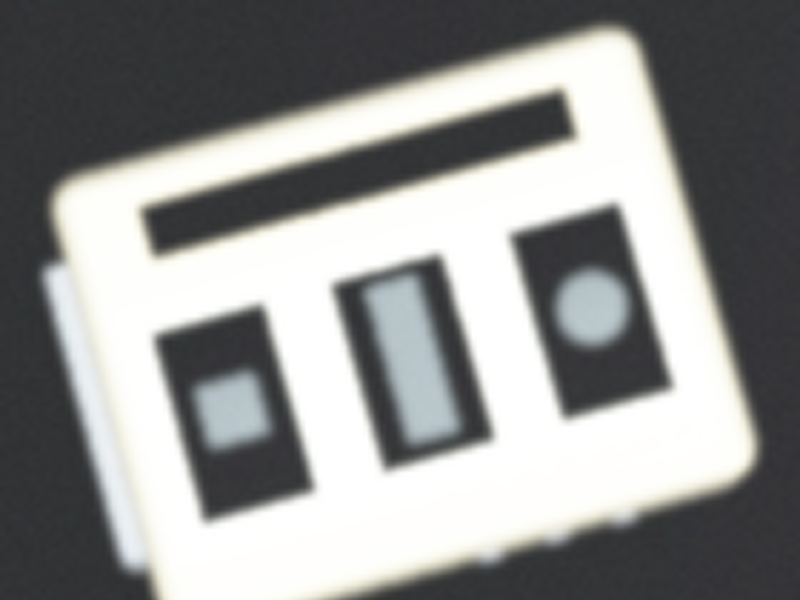

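The crop confirms the grey box and the key order. From +y to -y the keys are square, bar and round. Now I measure.

```bash
cat > h.py <<'E'
import numpy as np,pickle
D={n:pickle.load(open(f"{n}0.pkl","rb")) for n in["scene","top"]}
def bp(n,p,z,D=D):
    d=D[n];K,R,t=d["camera_matrix"],np.array(d["R"]),np.array(d["t"])
    c=-R.T@t; r=R.T@np.linalg.solve(K,[p[0],p[1],1.]); return c+r*(z-c[2])/r[2]
def pj(n,X,D=D):
    d=D[n];q=d["camera_matrix"]@(np.array(d["R"])@X+np.array(d["t"])); return q[:2]/q[2]
E
python3 - <<'E'
from h import *
np.set_printoptions(precision=4,suppress=True)
for n in D: d=D[n]; print(n,-np.array(d["R"]).T@d["t"])
f=70/400
top=[(190,102),(274,138),(216,278),(132,243)]; sc=[(162,90),(272,98),(237,270),(122,255)]
T=[bp("top",(400+a*f-.4,180+b*f-.4),.052) for a,b in top]
S=[bp("scene",(165+a*f-.4,258+b*f-.4),.052) for a,b in sc]
for nm,P in(("T",T),("S",S)):
    P=np.array(P);print(nm,P[:,:2].tolist(),P.mean(0),[np.linalg.norm(P[i]-P[(i+1)%4]) for i in range(4)])
g=140/800
for nm,p,z in [("round",(593,307),.101),("bar",(411,359),.101),("square",(232,410),.101),("plateR",(592,310),.089),("plateB",(412,361),.089),("plateS",(234,412),.089)]:
    print(nm,bp("top",(240+p[0]*g-.4,180+p[1]*g-.4),z))
for nm,p in [("round",(294.5,229.5)),("bar",(325,213.5)),("square",(354,198))]: print(nm,bp("scene",p,.101))
E
python3 - <<'E'
import cv2
s=cv2.imread("pics/scene0.png")
cv2.imwrite("pics/c3.png",cv2.resize(s[170:280,255:395],(800,629),interpolation=cv2.INTER_CUBIC)[:600])
E
```

```text
scene [ 1.1332 -0.1334  1.1352]
top [0.3408 0.037  1.5483]
T [[0.6368615603552792, -0.22946864649805593], [0.621433853162469, -0.26569042543615795], [0.5597466437123655, -0.23978145593318212], [0.574558087862199, -0.20371575469033365]] [ 0.5982 -0.2347  0.052 ] [np.float64(0.03937043838551735), np.float64(0.06690729788630739), np.float64(0.03898863531776969), np.float64(0.06741612656595046)]
S [[0.5597592784869754, -0.24026900636288062], [0.5743289138845937, -0.20048530700122963], [0.6404112572842132, -0.22584191901474995], [0.623069600912645, -0.26583722653710995]] [ 0.5994 -0.2331  0.052 ] [np.float64(0.04236764107804166), np.float64(0.07078018000817346), np.float64(0.043593091993086475), np.float64(0.06827833337538423)]
round [ 0.5375 -0.0067  0.101 ]
bar [0.5146 0.0688 0.101 ]
square [0.4923 0.1429 0.101 ]
plateR [ 0.5378 -0.0067  0.089 ]
plateB [0.5153 0.0687 0.089 ]
plateS [0.4928 0.1429 0.089 ]
round [ 0.5399 -0.0049  0.101 ]
bar [0.5182 0.0706 0.101 ]
square [0.4962 0.1451 0.101 ]
```

View pics/c3.png

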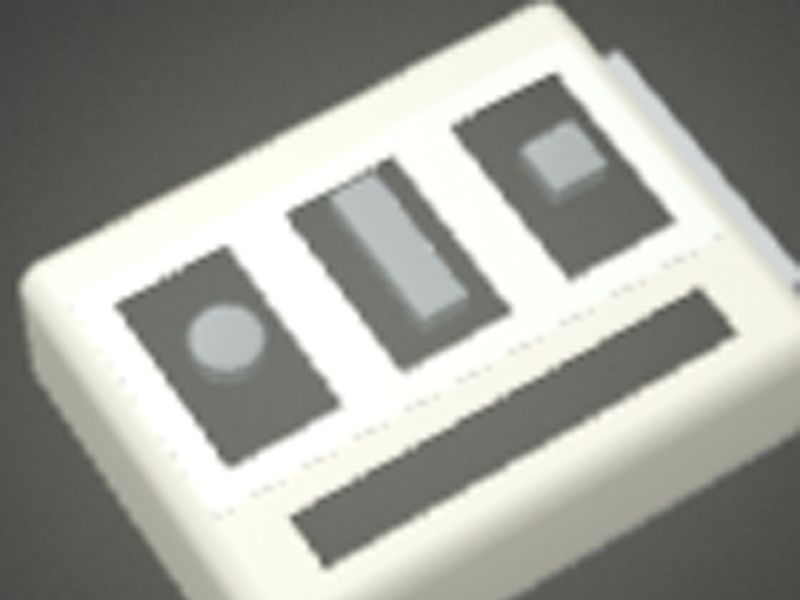

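Run:
```python
from h import *
import cv2
c=np.array([.599,-.234])
out=[]
for yaw in(-.40,-.40+np.pi):
    ex=np.array([np.cos(yaw),np.sin(yaw)]);ey=np.array([-ex[1],ex[0]])
    row=[]
    for n,o in(("top",(400,180)),("scene",(165,258))):
        im=cv2.resize(cv2.imread(f"pics/{n}0.png")[o[1]:o[1]+70,o[0]:o[0]+70],(400,400),interpolation=cv2.INTER_CUBIC)
        def P(x,y,z):
            p=pj(n,np.r_[c+ex*x+ey*y,z]); return tuple(int(v) for v in np.round((p-o+.4)*400/70))
        def poly(L,col): cv2.polylines(im,[np.array([P(*q) for q in L])],True,col,1)
        poly([(-.034,-.021,.052),(.034,-.021,.052),(.034,.021,.052),(-.034,.021,.052)],(0,255,0))
        poly([(-.055,-.035,.045),(.055,-.035,.045),(.055,.035,.045),(-.055,.035,.045)],(255,0,0))
        x=.0285*np.cos(.3);z=.059+.0285*np.sin(.3)
        poly([(-.0285,-.016,.059),(0,-.016,.059),(x,-.016,z),(x,.016,z),(0,.016,.059),(-.0285,.016,.059)],(0,0,255))
        row.append(im)
    out.append(np.hstack(row))
cv2.imwrite("pics/hyp.png",cv2.resize(np.vstack(out),(600,600)))
```

```text
(no output)
```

View pics/hyp.png

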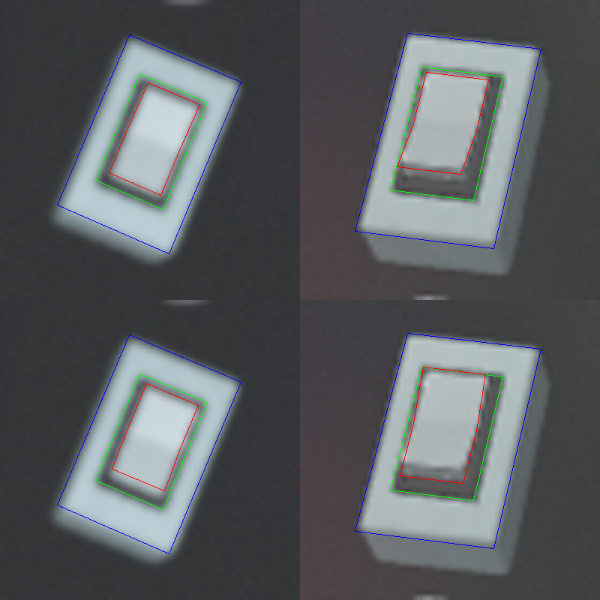

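Both views fit the hypothesis that the far (+x world) end is raised, with yaw -0.40. The other fit leaves the end about 10 px off. I work out the jaw direction and then travel, closing the fingers on the way.

Run:
```python
from scipy.spatial.transform import Rotation as R
from plant import ctrl
s=ctrl.state();print(R.from_quat(s["tcp_rot"]).as_matrix().round(3))
```

```text
[[-0.     0.291 -0.957]
 [ 0.002 -0.957 -0.291]
 [-1.    -0.002 -0.   ]]
```

Call:
servo_tool(
  increments=[
    {"x": 35, "y": 20, "z": 0, "claw": 0},
    {"x": 35, "y": 20, "z": 0, "claw": 0},
    {"x": 35, "y": 20, "z": 0, "claw": 0},
    {"x": 35, "y": 20, "z": 0, "claw": 0},
    {"x": 35, "y": 20, "z": 0, "claw": 0},
  ],
  squeeze=20,
)

```text
invalid input at $.increments[0]: expected keys x, y, z, roll, claw
```

Call:
servo_tool(
  increments=[
    {"x": 30, "y": 25, "z": 0, "roll": 0, "claw": 0},
    {"x": 30, "y": 25, "z": 0, "roll": 0, "claw": 0},
    {"x": 30, "y": 25, "z": 0, "roll": 0, "claw": 0},
    {"x": 30, "y": 25, "z": 0, "roll": 0, "claw": 0},
    {"x": 30, "y": 25, "z": 0, "roll": 0, "claw": 0},
  ],
  squeeze=20,
)

```text
clock: 0.57
eef_pos: [0.3331, -0.4714, 0.2222]
tcp_rot: [-0.699, -0.104, 0.699, -0.104]
force: [-0.1, -0.1, -0.1]
opening: 0.0612
```

Call:
servo_tool(
  increments=[
    {"x": 30, "y": 25, "z": 0, "roll": 0, "claw": 0},
    {"x": 30, "y": 25, "z": 0, "roll": 0, "claw": 0},
    {"x": 30, "y": 25, "z": 0, "roll": 0, "claw": 0},
    {"x": 30, "y": 25, "z": 0, "roll": 0, "claw": 0},
    {"x": 30, "y": 25, "z": 0, "roll": 0, "claw": 0},
  ],
)

```text
clock: 0.98
eef_pos: [0.4833, -0.3462, 0.2223]
tcp_rot: [-0.699, -0.104, 0.7, -0.104]
force: [0.4, -0.3, 0.4]
opening: 0.0285
```

Tracking is exact. Before going on I take a wrist picture to confirm which end is raised.

Run:
```python
from plant import ctrl
import cv2,pickle
d=ctrl.get_image("wrist"); cv2.imwrite("pics/wrist1.png",d["frame"][:,:,::-1]); pickle.dump(d,open("wrist1.pkl","wb"))
import h;print(h.pj("w",__import__("numpy").array([.599,-.234,.054]),{"w":d}))
```

```text
[216.30496144  31.49151375]
```

View pics/wrist1.png

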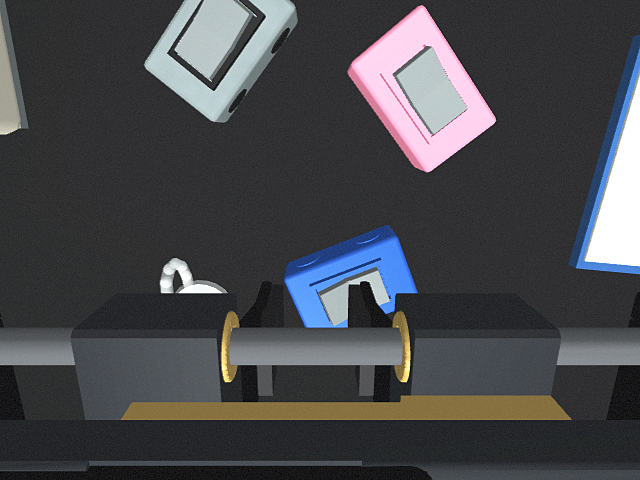

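The wrist view shows the grey rocker at (212,35). Its side face widens towards the top (far end), which agrees with the far end being raised. I move closer and look once more with the whole rocker in frame.

Call:
servo_tool(
  increments=[
    {"x": 24, "y": 34, "z": 0, "roll": 0, "claw": 0},
    {"x": 24, "y": 34, "z": 0, "roll": 0, "claw": 0},
    {"x": 0, "y": 0, "z": 0, "roll": 0, "claw": 0},
  ],
)

```text
clock: 1.28
eef_pos: [0.5332, -0.2734, 0.2222]
tcp_rot: [0.7, 0.108, -0.698, 0.105]
force: [-0.4, -0.1, -0.6]
opening: 0.0047
```

Run:
```python
from plant import ctrl
import cv2,pickle,numpy as np
d=ctrl.get_image("wrist"); im=d["frame"][:,:,::-1].copy(); pickle.dump(d,open("wrist2.pkl","wb"))
import h
c=np.array([.599,-.234])
yaw=-.4;ex=np.array([np.cos(yaw),np.sin(yaw)]);ey=np.array([-ex[1],ex[0]])
raw=im.copy()
def poly(L,col): cv2.polylines(im,[np.array([h.pj("w",np.r_[c+ex*x+ey*y,z],{"w":d}) for x,y,z in L]).astype(int)],True,col,1)
poly([(-.034,-.021,.052),(.034,-.021,.052),(.034,.021,.052),(-.034,.021,.052)],(0,255,0))
poly([(-.055,-.035,.045),(.055,-.035,.045),(.055,.035,.045),(-.055,.035,.045)],(255,0,0))
x=.0285*np.cos(.3);z=.059+.0285*np.sin(.3)
poly([(-.0285,-.016,.059),(0,-.016,.059),(x,-.016,z),(x,.016,z),(0,.016,.059),(-.0285,.016,.059)],(0,0,255))
cv2.imwrite("pics/wrist2.png",np.hstack([raw[:300,:400],im[:300,:400]]))
print(ctrl.state()["eef_pos"])
```

```text
[ 0.53167214 -0.27626746  0.22218526]
```

View pics/wrist2.png

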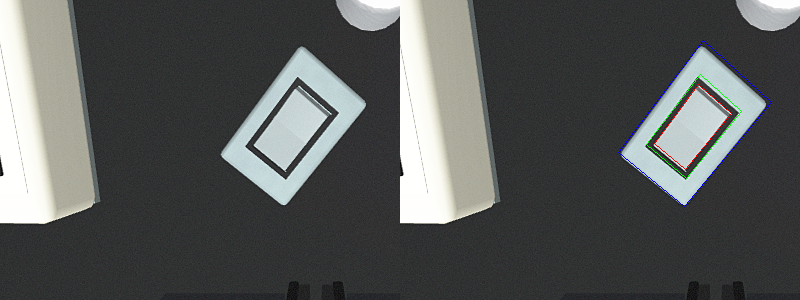

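Run:
```python
import pickle,numpy as np,cv2
d=pickle.load(open("wrist2.pkl","rb"));print(-np.array(d["R"]).T@d["t"])
im=d["frame"][:,:,::-1]
import h
for y in(-.4,-.4+np.pi):
  e=np.array([np.cos(y),np.sin(y)])
  c=np.array([.599,-.234])
  for a,z in((.0285*np.cos(.3),.059+.0285*np.sin(.3)),(.0285*np.cos(.3)+.0015,.0545+.0285*np.sin(.3)-.0005),(-.0285,.059),(-.0285,.054)): print(a,h.pj("w",np.r_[c+e*a,z],{"w":d}))
cv2.imwrite("pics/w2c.png",cv2.resize(im[35:215,210:375],(550,600),interpolation=cv2.INTER_CUBIC))
```

```text
[ 0.60451756 -0.25186187  0.38428376]
0.02722708994007977 [315.21563461  99.16694278]
0.028727089940079772 [316.51843031  98.02319113]
-0.0285 [270.00187638 156.63363257]
-0.0285 [270.69565552 156.21133429]
0.02722708994007977 [269.80630979 156.09378003]
0.028727089940079772 [269.3354075  157.15494722]
-0.0285 [316.32858989  98.58724589]
-0.0285 [316.3342983   99.04419761]
```

View pics/w2c.png

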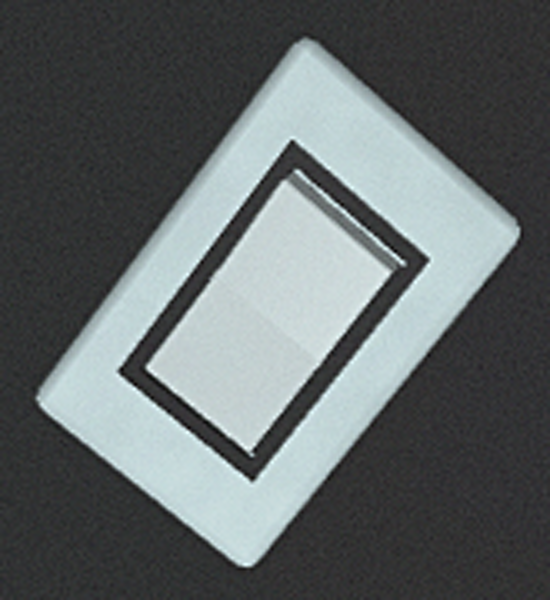

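Looking nearly straight down, the wrist camera sees the tilted end face only at the far end, at (313,97). The far end is raised, and all three views agree. I refine the box centre from this view, and the keys once they are closer.

Run:
```python
import pickle,numpy as np
import h
d=pickle.load(open("wrist2.pkl","rb"));f=3.3333
P=np.array([h.bp("w",(210+a/f,35+b/f),.052,{"w":d}) for a,b in((292,142),(429,260),(254,480),(120,371))])
print(P.round(4),P.mean(0).round(4)); v=P[0]+P[1]-P[2]-P[3];y=np.arctan2(v[1],v[0]);print(y, P.mean(0)[:2]+.022*np.array([np.cos(y),np.sin(y)]))
```

```text
[[ 0.636  -0.2266  0.052 ]
 [ 0.6207 -0.265   0.052 ]
 [ 0.5586 -0.2399  0.052 ]
 [ 0.5742 -0.2016  0.052 ]] [ 0.5974 -0.2333  0.052 ]
-0.3845845559690921 [ 0.61776517 -0.24152225]
```

Call:
servo_tool(
  increments=[
    {"x": 29, "y": 12, "z": -20, "roll": 0, "claw": 0},
    {"x": 29, "y": 12, "z": -25, "roll": 0, "claw": 0},
    {"x": 29, "y": 12, "z": -25, "roll": 0, "claw": 0},
    {"x": 0, "y": 0, "z": -30, "roll": 0, "claw": 0},
    {"x": 0, "y": 0, "z": -20, "roll": 0, "claw": 0},
  ],
)

```text
clock: 1.75
eef_pos: [0.6171, -0.2435, 0.0995]
tcp_rot: [-0.699, -0.105, 0.7, -0.104]
force: [-0.7, 0.1, 0.4]
opening: 0.0006
```

Call:
servo_tool(
  increments=[
    {"x": 0, "y": 0, "z": 0, "roll": 0, "claw": 0},
    {"x": 0, "y": 0, "z": 0, "roll": 0, "claw": 0},
    {"x": 0, "y": 0, "z": 0, "roll": 0, "claw": 0},
  ],
)

```text
clock: 2.0
eef_pos: [0.6175, -0.2453, 0.1037]
tcp_rot: [0.7, 0.103, -0.699, 0.104]
force: [-0.3, 0.9, 0.5]
opening: 0.0002
```

Call:
servo_tool(
  increments=[
    {"x": 0, "y": 3, "z": -15, "roll": 0, "claw": 0},
    {"x": 0, "y": 0, "z": -15, "roll": 0, "claw": 0},
    {"x": 0, "y": 0, "z": -4, "roll": 0, "claw": 0},
    {"x": 0, "y": 0, "z": 0, "roll": 0, "claw": 0},
  ],
)

```text
clock: 2.33
eef_pos: [0.617, -0.2414, 0.0693]
tcp_rot: [0.7, 0.104, -0.699, 0.104]
force: [0.5, -0.8, -0.1]
opening: 0.0005
```

Call:
servo_tool(
  increments=[
    {"x": 0, "y": 0, "z": -2, "roll": 0, "claw": 0},
    {"x": 0, "y": 0, "z": -2, "roll": 0, "claw": 0},
    {"x": 0, "y": 0, "z": -2, "roll": 0, "claw": 0},
    {"x": 0, "y": 0, "z": 0, "roll": 0, "claw": 0},
  ],
)

```text
clock: 2.67
eef_pos: [0.6193, -0.2422, 0.0641]
tcp_rot: [0.701, 0.103, -0.698, 0.105]
force: [1.9, -0.4, 3.0]
opening: 0.0001
```

Call:
servo_tool(
  increments=[
    {"x": 0, "y": 0, "z": -2, "roll": 0, "claw": 0},
    {"x": 0, "y": 0, "z": -2, "roll": 0, "claw": 0},
    {"x": 0, "y": 0, "z": 0, "roll": 0, "claw": 0},
    {"x": 0, "y": 0, "z": 0, "roll": 0, "claw": 0},
  ],
)

```text
clock: 3.0
eef_pos: [0.6187, -0.2417, 0.0594]
tcp_rot: [0.7, 0.103, -0.698, 0.105]
force: [3.5, -1.9, 4.5]
opening: 0.0004
```

Contact came at about 66 mm and the rocker is moving at 3–5 N. I press on to the stop.

Call:
servo_tool(
  increments=[
    {"x": 0, "y": 0, "z": -2, "roll": 0, "claw": 0},
    {"x": 0, "y": 0, "z": 0, "roll": 0, "claw": 0},
    {"x": 0, "y": 0, "z": 0, "roll": 0, "claw": 0},
  ],
)

```text
clock: 3.25
eef_pos: [0.6187, -0.2417, 0.0592]
tcp_rot: [0.7, 0.103, -0.698, 0.105]
force: [1.5, -0.4, 13.3]
opening: 0.0006
```

Call:
servo_tool(
  increments=[
    {"x": 0, "y": 0, "z": -1, "roll": 0, "claw": 0},
    {"x": 0, "y": 0, "z": 0, "roll": 0, "claw": 0},
    {"x": 0, "y": 0, "z": 0, "roll": 0, "claw": 0},
  ],
)

```text
clock: 3.5
eef_pos: [0.6188, -0.2417, 0.0591]
tcp_rot: [0.701, 0.103, -0.698, 0.105]
force: [-0.3, -0.5, 17.6]
opening: 0.0006
```

It has hit the stop: z is 59.1 mm, against the 59 mm expected when tipped over, and the force rises to 17.6 N. I lift and check.

Call:
servo_tool(
  increments=[
    {"x": 0, "y": 0, "z": 10, "roll": 0, "claw": 0},
    {"x": 0, "y": 0, "z": 30, "roll": 0, "claw": 0},
    {"x": 0, "y": 0, "z": 35, "roll": 0, "claw": 0},
    {"x": -30, "y": 25, "z": 35, "roll": 0, "claw": 0},
    {"x": -30, "y": 30, "z": 20, "roll": 0, "claw": 0},
  ],
)

```text
clock: 3.92
eef_pos: [0.5677, -0.1959, 0.178]
tcp_rot: [0.7, 0.103, -0.699, 0.104]
force: [0.9, 0.8, 1.0]
opening: 0.0003
```

Call:
servo_tool(
  increments=[
    {"x": -10, "y": 30, "z": 0, "roll": 0, "claw": 0},
    {"x": -10, "y": 20, "z": 0, "roll": 0, "claw": 0},
    {"x": 0, "y": 0, "z": 0, "roll": 0, "claw": 0},
    {"x": 0, "y": 0, "z": 0, "roll": 0, "claw": 0},
  ],
)

```text
clock: 4.25
eef_pos: [0.5447, -0.1424, 0.1754]
tcp_rot: [-0.698, -0.106, 0.701, -0.104]
force: [-0.5, -1.0, 0.4]
opening: 0.0002
```

Run:
```python
from plant import ctrl
import cv2,pickle,numpy as np
print(ctrl.state()["eef_pos"])
d=ctrl.get_image("wrist"); cv2.imwrite("pics/wrist3.png",d["frame"][:,:,::-1]); pickle.dump(d,open("wrist3.pkl","wb"))
s=ctrl.get_image("scene")["frame"][:,:,::-1]
a=cv2.imread("pics/scene0.png")
cv2.imwrite("pics/s3.png",np.hstack([cv2.resize(q[258:328,165:235],(400,400),interpolation=cv2.INTER_CUBIC) for q in(a,s)]))
```

```text
[ 0.54474447 -0.14244371  0.17543928]
```

View pics/wrist3.png

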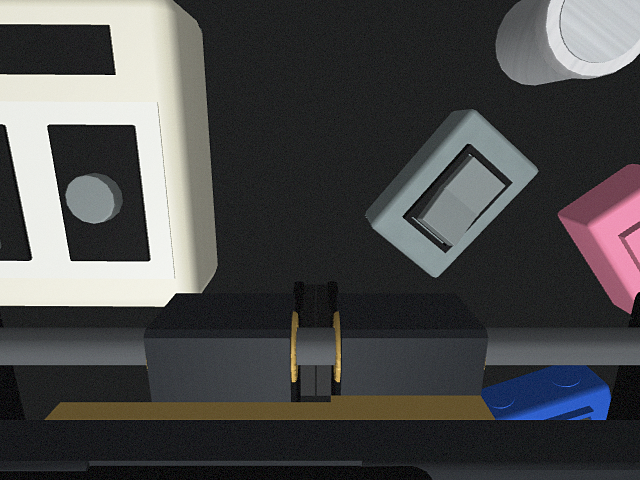

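View pics/s3.png

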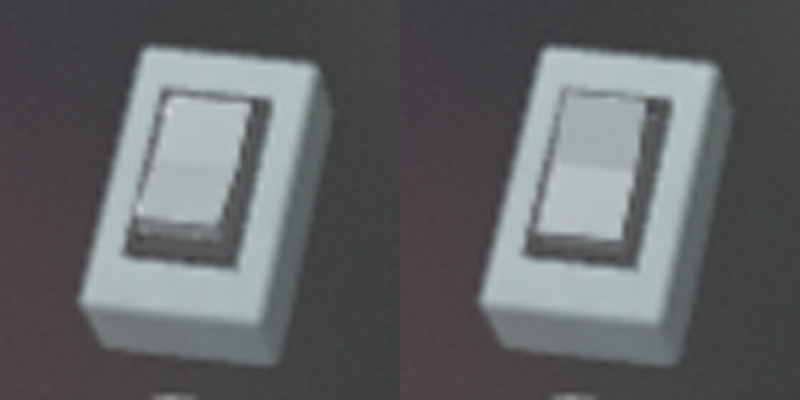

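The near end (wrist 430,232) now stands up, so the rocker is tipped over, and the box has not moved in the scene view. I locate the round key from the wrist view, with its top face at (91,199).

Run:
```python
import pickle,numpy as np,h
d=pickle.load(open("wrist3.pkl","rb"))
print(h.bp("w",(91,199),.101,{"w":d}))
P=np.array([h.bp("w",p,.089,{"w":d}) for p in((48,125),(135,125),(151,261),(70,261))]);print(P.round(4),P.mean(0))
```

```text
[ 0.53775317 -0.00495656  0.101     ]
[[ 0.5707  0.0318  0.089 ]
 [ 0.5859 -0.0177  0.089 ]
 [ 0.5043 -0.0425  0.089 ]
 [ 0.4887  0.0081  0.089 ]] [ 0.53739973 -0.00504614  0.089     ]
```

Call:
servo_tool(
  increments=[
    {"x": -2, "y": 35, "z": 0, "roll": 0, "claw": 0},
    {"x": -2, "y": 35, "z": 0, "roll": 0, "claw": 0},
    {"x": -2, "y": 35, "z": 0, "roll": 0, "claw": 0},
    {"x": -1, "y": 32, "z": -20, "roll": 0, "claw": 0},
    {"x": 0, "y": 0, "z": -20, "roll": 0, "claw": 0},
  ],
)

```text
clock: 4.77
eef_pos: [0.54, -0.0034, 0.1361]
tcp_rot: [0.7, 0.106, -0.699, 0.105]
force: [-0.3, -0.3, -0.9]
opening: 0.0003
```

Call:
servo_tool(
  increments=[
    {"x": 0, "y": 0, "z": -15, "roll": 0, "claw": 0},
    {"x": 0, "y": 0, "z": 0, "roll": 0, "claw": 0},
    {"x": 0, "y": 0, "z": 0, "roll": 0, "claw": 0},
  ],
)

```text
clock: 5.02
eef_pos: [0.5398, -0.0079, 0.12]
tcp_rot: [-0.699, -0.104, 0.7, -0.104]
force: [0.7, -0.1, 0.6]
opening: 0.0006
```

Call:
servo_tool(
  increments=[
    {"x": -2, "y": 2, "z": -10, "roll": 0, "claw": 0},
    {"x": 0, "y": 0, "z": -5, "roll": 0, "claw": 0},
    {"x": 0, "y": 0, "z": -3, "roll": 0, "claw": 0},
    {"x": 0, "y": 0, "z": -3, "roll": 0, "claw": 0},
    {"x": 0, "y": 0, "z": 0, "roll": 0, "claw": 0},
  ],
)

```text
clock: 5.43
eef_pos: [0.5382, -0.0059, 0.1003]
tcp_rot: [0.7, 0.104, -0.699, 0.104]
force: [-1.1, -0.6, 0.9]
opening: 0.0006
```

Call:
servo_tool(
  increments=[
    {"x": 0, "y": 0, "z": -2, "roll": 0, "claw": 0},
    {"x": 0, "y": 0, "z": -2, "roll": 0, "claw": 0},
    {"x": 0, "y": 0, "z": -2, "roll": 0, "claw": 0},
    {"x": 0, "y": 0, "z": 0, "roll": 0, "claw": 0},
  ],
)

```text
clock: 5.77
eef_pos: [0.5384, -0.0058, 0.0953]
tcp_rot: [0.7, 0.104, -0.699, 0.105]
force: [-1.8, -1.7, 9.5]
opening: 0.0004
```

Call:
servo_tool(
  increments=[
    {"x": 0, "y": 0, "z": -2, "roll": 0, "claw": 0},
    {"x": 0, "y": 0, "z": 0, "roll": 0, "claw": 0},
    {"x": 0, "y": 0, "z": 0, "roll": 0, "claw": 0},
  ],
)

```text
clock: 6.02
eef_pos: [0.5384, -0.0058, 0.0952]
tcp_rot: [0.7, 0.104, -0.699, 0.105]
force: [-4.9, -0.9, 23.4]
opening: 0.0006
```

Call:
servo_tool(
  increments=[
    {"x": 0, "y": 0, "z": -2, "roll": 0, "claw": 0},
    {"x": 0, "y": 0, "z": 0, "roll": 0, "claw": 0},
    {"x": 0, "y": 0, "z": 0, "roll": 0, "claw": 0},
  ],
)

```text
clock: 6.27
eef_pos: [0.5385, -0.0058, 0.0951]
tcp_rot: [0.7, 0.104, -0.698, 0.105]
force: [-7.2, -0.7, 34.9]
opening: 0.0005
```

It is stopped hard at 95.1 mm; I expected about 94. I lift, look at the key from the side with the wrist camera, and compare with the start.

Call:
servo_tool(
  increments=[
    {"x": 0, "y": 0, "z": 10, "roll": 0, "claw": 0},
    {"x": 0, "y": 0, "z": 25, "roll": 0, "claw": 0},
    {"x": 0, "y": 0, "z": 30, "roll": 0, "claw": 0},
    {"x": 0, "y": -20, "z": 20, "roll": 0, "claw": 0},
    {"x": 0, "y": -30, "z": 0, "roll": 0, "claw": 0},
  ],
)

```text
clock: 6.68
eef_pos: [0.5403, -0.0542, 0.1793]
tcp_rot: [0.702, 0.105, -0.696, 0.106]
force: [1.0, -1.2, 0.2]
opening: 0.0005
```

Call:
servo_tool(
  increments=[
    {"x": 3, "y": -40, "z": 0, "roll": 0, "claw": 0},
    {"x": 3, "y": -40, "z": 0, "roll": 0, "claw": 0},
    {"x": 0, "y": 0, "z": 0, "roll": 0, "claw": 0},
    {"x": 0, "y": 0, "z": 0, "roll": 0, "claw": 0},
  ],
)

```text
clock: 7.02
eef_pos: [0.544, -0.1374, 0.1749]
tcp_rot: [0.7, 0.103, -0.699, 0.103]
force: [0.3, -0.0, -0.1]
opening: 0.0008
```

Run:
```python
from plant import ctrl
import cv2,pickle,numpy as np
print(ctrl.state()["eef_pos"])
d=ctrl.get_image("wrist"); pickle.dump(d,open("wrist4.pkl","wb"))
a=cv2.imread("pics/wrist3.png");b=d["frame"][:,:,::-1]
cv2.imwrite("pics/w4.png",np.hstack([cv2.resize(q[90:290,0:200],(400,400),interpolation=cv2.INTER_CUBIC) for q in(a,b)]))
```

```text
[ 0.54395036 -0.13740688  0.17490799]
```

View pics/w4.png

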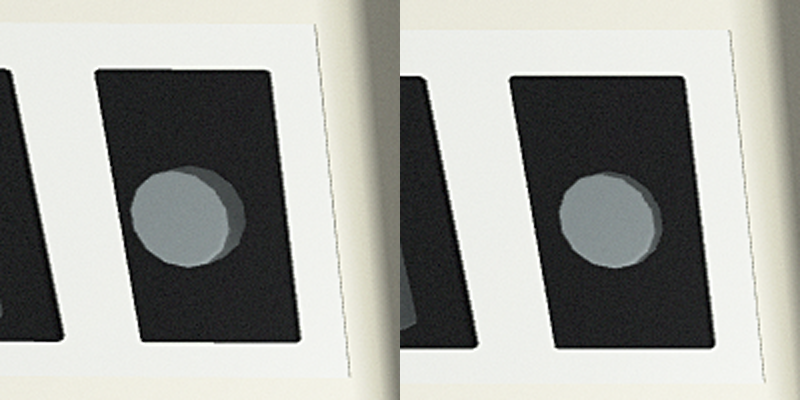

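The key's visible side shrank from about 17 px to 7 px, so 12 mm became about 5 mm: fully down and latched. Next is the bar key at (0.5155, 0.0695).

Call:
servo_tool(
  increments=[
    {"x": -5, "y": 38, "z": 0, "roll": 0, "claw": 0},
    {"x": -5, "y": 38, "z": 0, "roll": 0, "claw": 0},
    {"x": -5, "y": 38, "z": 0, "roll": 0, "claw": 0},
    {"x": -5, "y": 38, "z": 0, "roll": 0, "claw": 0},
    {"x": -5, "y": 35, "z": 0, "roll": 0, "claw": 0},
  ],
)

```text
clock: 7.48
eef_pos: [0.5168, 0.0553, 0.1748]
tcp_rot: [-0.699, -0.105, 0.7, -0.104]
force: [1.0, 0.1, 0.1]
opening: 0.0004
```

Call:
servo_tool(
  increments=[
    {"x": -3, "y": 22, "z": -15, "roll": 0, "claw": 0},
    {"x": 0, "y": 0, "z": -20, "roll": 0, "claw": 0},
    {"x": 0, "y": 0, "z": -20, "roll": 0, "claw": 0},
    {"x": 0, "y": 0, "z": 0, "roll": 0, "claw": 0},
    {"x": 0, "y": 0, "z": 0, "roll": 0, "claw": 0},
  ],
)

```text
clock: 7.9
eef_pos: [0.5141, 0.0751, 0.1194]
tcp_rot: [-0.698, -0.105, 0.701, -0.105]
force: [0.8, 0.5, 1.0]
opening: 0.0003
```

Call:
servo_tool(
  increments=[
    {"x": 1, "y": -5, "z": -8, "roll": 0, "claw": 0},
    {"x": 0, "y": 0, "z": -5, "roll": 0, "claw": 0},
    {"x": 0, "y": 0, "z": -3, "roll": 0, "claw": 0},
    {"x": 0, "y": 0, "z": 0, "roll": 0, "claw": 0},
  ],
)

```text
clock: 8.23
eef_pos: [0.5166, 0.0683, 0.1039]
tcp_rot: [-0.699, -0.104, 0.7, -0.104]
force: [0.0, -0.9, 0.5]
opening: 0.0001
```

Call:
servo_tool(
  increments=[
    {"x": 0, "y": 0, "z": -3, "roll": 0, "claw": 0},
    {"x": 0, "y": 0, "z": -3, "roll": 0, "claw": 0},
    {"x": 0, "y": 0, "z": -3, "roll": 0, "claw": 0},
    {"x": 0, "y": 0, "z": -1, "roll": 0, "claw": 0},
    {"x": 0, "y": 0, "z": 0, "roll": 0, "claw": 0},
  ],
)

```text
clock: 8.65
eef_pos: [0.5172, 0.0684, 0.0953]
tcp_rot: [0.7, 0.104, -0.699, 0.105]
force: [-1.6, -0.8, 8.9]
opening: 0.0004
```

It is at the same stop, 95.3 mm. I push 1.5 mm more and hold for over a second.

Call:
servo_tool(
  increments=[
    {"x": 0, "y": 0, "z": -1.5, "roll": 0, "claw": 0},
    {"x": 0, "y": 0, "z": 0, "roll": 0, "claw": 0},
    {"x": 0, "y": 0, "z": 0, "roll": 0, "claw": 0},
    {"x": 0, "y": 0, "z": 0, "roll": 0, "claw": 0},
    {"x": 0, "y": 0, "z": 0, "roll": 0, "claw": 0},
  ],
)

```text
clock: 9.07
eef_pos: [0.5172, 0.0684, 0.0951]
tcp_rot: [0.7, 0.104, -0.699, 0.105]
force: [-3.8, -1.6, 19.4]
opening: 0.0003
```

Call:
servo_tool(
  increments=[
    {"x": 0, "y": 0, "z": 0, "roll": 0, "claw": 0},
    {"x": 0, "y": 0, "z": 0, "roll": 0, "claw": 0},
    {"x": 0, "y": 0, "z": 0, "roll": 0, "claw": 0},
    {"x": 0, "y": 0, "z": 0, "roll": 0, "claw": 0},
    {"x": 0, "y": 0, "z": 0, "roll": 0, "claw": 0},
  ],
)

```text
clock: 9.48
eef_pos: [0.5173, 0.0684, 0.0951]
tcp_rot: [0.7, 0.104, -0.699, 0.105]
force: [-4.4, -1.5, 19.9]
opening: 0.0007
```

Call:
servo_tool(
  increments=[
    {"x": 0, "y": 0, "z": 0, "roll": 0, "claw": 0},
    {"x": 0, "y": 0, "z": 0, "roll": 0, "claw": 0},
    {"x": 0, "y": 0, "z": 0, "roll": 0, "claw": 0},
    {"x": 0, "y": 0, "z": 0, "roll": 0, "claw": 0},
    {"x": 0, "y": 0, "z": 0, "roll": 0, "claw": 0},
  ],
)

```text
clock: 9.9
eef_pos: [0.5173, 0.0683, 0.0951]
tcp_rot: [0.7, 0.104, -0.699, 0.105]
force: [-4.4, -1.4, 20.2]
opening: 0.0003
```

Call:
servo_tool(
  increments=[
    {"x": 0, "y": 0, "z": 10, "roll": 0, "claw": 0},
    {"x": 0, "y": 0, "z": 25, "roll": 0, "claw": 0},
    {"x": 0, "y": 0, "z": 30, "roll": 0, "claw": 0},
    {"x": 0, "y": 0, "z": 30, "roll": 0, "claw": 0},
    {"x": -10, "y": -20, "z": 20, "roll": 0, "claw": 0},
  ],
)

```text
clock: 10.32
eef_pos: [0.5094, 0.0504, 0.2102]
tcp_rot: [0.701, 0.105, -0.697, 0.105]
force: [0.9, -0.4, 1.3]
opening: 0.0002
```

Call:
servo_tool(
  increments=[
    {"x": -10, "y": -40, "z": 0, "roll": 0, "claw": 0},
    {"x": -10, "y": -40, "z": 0, "roll": 0, "claw": 0},
    {"x": 0, "y": -30, "z": 0, "roll": 0, "claw": 0},
    {"x": 0, "y": 0, "z": 0, "roll": 0, "claw": 0},
    {"x": 0, "y": 0, "z": 0, "roll": 0, "claw": 0},
  ],
)

```text
clock: 10.73
eef_pos: [0.4867, -0.0627, 0.2075]
tcp_rot: [0.7, 0.103, -0.699, 0.103]
force: [0.7, -0.2, -0.7]
opening: 0.0004
```

Run:
```python
from plant import ctrl
import cv2,pickle,numpy as np
s=ctrl.state();print(s["clock"],s["eef_pos"],s["force"])
d=ctrl.get_image("wrist"); cv2.imwrite("pics/w5.png",d["frame"][:,:,::-1])
d=ctrl.get_image("scene"); cv2.imwrite("pics/s5.png",d["frame"][:,:,::-1])
```

```text
10.7333 [ 0.48674682 -0.06268984  0.20754661] [ 0.71721121 -0.20664096 -0.70392931]
```

View pics/w5.png

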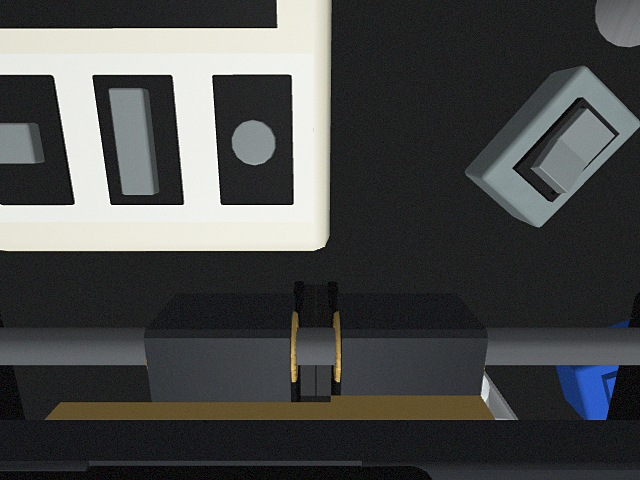

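View pics/s5.png

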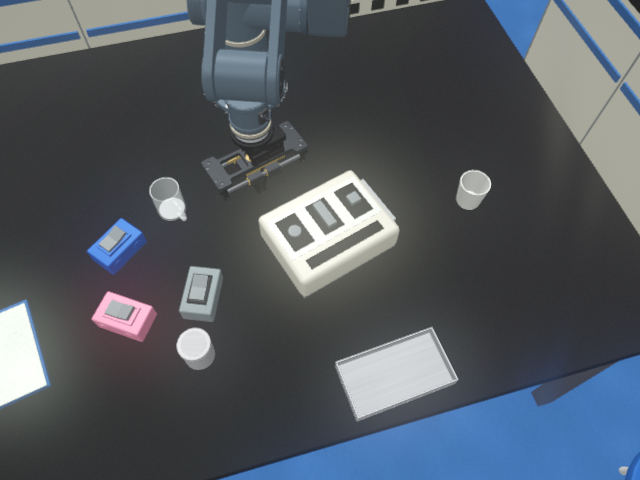

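The wrist view shows the bar key standing up again at (133,140), the round key low at (253,142), the square key up at (20,143) and the rocker tipped at (570,150). In the scene view the bystanders and the box are where they started, and the gripper is clear. I hand in.

```bash
python3 -c "
from plant import ctrl
print(ctrl.close_job())"
```

```text
the job is handed in; nothing more can be done
None
```

I did all three presses in order with closed fingertips and handed the job in at about 10.8 s on the clock. The interface gave no verdict.

- **Rocker:** I pushed the raised far end down until it stopped at 59.1 mm with 17.6 N. The pictures show it tipped over and the power box where it stood.
- **Round key:** I pressed it to its stop at 95.1 mm, with up to 35 N on the wrist. That is about 1 mm above the 94 mm I expected. The wrist picture afterwards showed its side shrunk from about 12 mm to 5 mm, so I take it as fully down and latched.
- **Bar key:** I held it at the same stop with 9 to 20 N for about 1.3 s, then let go. The last wrist picture shows it standing up again.

In the last pictures the square key looks up and I never touched it. The canister, beaker, cup and power box show no visible shift, and the fingers were clear with the force near zero. None of the checks failed. The 1 mm difference in the key stop was the only disagreement.

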